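Zero the pressure balance through its push-latch cover

TASK

Re-zero the pressure balance: press the flush grey push-latch cover on its deck so that it pops wide open, push the yellow zero key inside fully down with a fingertip and let it come back up, then press the cover shut again until it latches flush with the deck. Work with gentle finger pushes only: press the cover on its outer face, never grip it or pry at its lining, and leave the weights, the brass coupling and the spanner where they are.

Things in the scene. Friction and masses are not known exactly. Their poses are not given: they have to be found in the camera images.
- balance: Pressure balance: light grey housing 300 (x) by 440 (y) mm, fixed, flat deck 115 mm above the bench, turned up to 0.35 rad. Origin: centre of its footprint on the bench; z up, x from front (two blue knobs) to rear (display pod 36 mm above the deck), y to its left. A 110 mm platter with a 42 mm post, 72 mm high over the deck, stands at x +30, y +150 mm; a capstan sticks out 60 mm on the right.
- cover_press (a point): Press mark (blue ring, 22 mm) on the outer face of the grey push-latch cover, moving with it: on its middle line, 92 mm from the hinge line, 28 mm from the free edge. Cover: 100 (balance x) by 120 (balance y) by 3 mm, flush in the deck when latched. Pressed here with 2 to 3 N it sinks to a hard stop 6 mm down. Press to the stop and let go: it pops open by spring, fully in about 2 s.
- cover_hinge (a point): Middle of the cover's hinge line, level with the deck, fixed to the balance. The line runs along the balance's x; the closed cover extends from it to the balance's -y (right). Open, the cover stands almost upright (10 degrees short) at the left of the compartment, outer face turned left, its free edge 118 mm above the deck and 20 mm right of the hinge line.
- cover (a joint): Hinge angle of the cover, rad: 0 latched flush, -0.062 pressed in to the stop, 1.4 fully open (stop). A spring holds it open; pushing it down at the press mark takes 1 to 3 N, more if moved fast. To latch it, push it past flush to the stop and let go: it stays at 0. A push that ends short of the stop may neither latch nor release it.
- zero_key_top (a point): Centre of the top of the round yellow zero key (24 mm), in the compartment under the cover, 95 mm from the hinge line to the balance's -y and 12 mm to its -x from the cover's middle line. Top 13 mm below the deck when up. Compartment 104 by 126 mm, 40 mm deep; a black latch cassette 30 mm tall and a 20 mm striker on the lining stand 46 mm from the key to the balance's +x, by the free edge.
- zero_key (a joint): Travel of the zero key in m: 0 up, 0.006 fully down (stop). Springs back; fully down takes 5 N.
- big_weight_mid (a point): Centre of a loose knobbed stainless weight, 40 mm diameter, 40 mm tall, standing on the deck to the right of the cover. Leave it.
- small_weight_mid (a point): Centre of a loose knobbed stainless weight, 32 mm diameter, 34 mm tall, standing on the deck to the right of the cover. Leave it.
- coupling_mid (a point): Centre of a loose brass hose coupling, 34 mm diameter, 48 mm tall, standing on the bench to the right of the balance. Leave it.
- spanner: Loose steel spanner 160 mm long lying on the bench to the left of the balance. Leave it.
- cover_lining (a point): Middle of the dark lining (94 by 110 by 2 mm) on the inner face (underside) of the cover, moving with it, 62 mm from the hinge line. Not to be pushed on, pried at or gripped.

How it is judged:
On the way, in this order (a step that is already met when the one before it is completed fails the run):
1. the cover has popped open (value of joint cover above 1.1 rad), for 0.2 s.
2. the zero key is pushed fully down with the cover open (value of joint zero_key above 0.0048 m and value of joint cover above 0.9 rad), for 0.06 s.
3. the zero key has come back up (value of joint zero_key below 0.0015 m), for 0.1 s.
At the end, for the whole second after the job is handed in: The cover is latched flush (within -0.02 to 0.03 rad of closed) and still with nothing holding it, the zero key is up (within 1.5 mm), and the weights, coupling and spanner are within 15 mm of where they started (value of joint cover between -0.02 and 0.03 rad and velocity of joint cover between -0.05 and 0.05 rad/s and value of joint zero_key below 0.0015 m and not (distance of big_weight_mid from where it was at the start of the episode above 0.015 m) and not (distance of small_weight_mid from where it was at the start of the episode above 0.015 m) and not (distance of coupling_mid from where it was at the start of the episode above 0.015 m) and not (distance of spanner from where it was at the start of the episode above 0.015 m)); the robot touches nothing.
It fails at once if a weight, the coupling or the spanner is moved more than 15 mm or lifted (distance of any of big_weight_mid, small_weight_mid, coupling_mid, spanner from where it was at the start of the episode above 0.015 m).
It fails at once if the cover is gripped or pried: more than 3 N on the lining of its underside (contact force between cover_c2 and the fingers above 3 N or contact force between cover_c2 and the arm above 3 N).
It fails at once if the cover or the zero key is hit with more than 120 N (contact force between any of cover_c0, zero_key_c0 and the fingers above 120 N).
It also fails if it takes over 58 s, if anything falls off the work surface, if the arm or the gripper's body presses on something with over 40 N, if the wrist force passes 120 N, or if a joint passes its speed limit or range.

ROBOT

A 6-joint arm with a two-finger parallel gripper is mounted at the origin on the work surface. World frame = base frame: x ahead of the robot, y to its left, z up, the work surface at z = 0. Lengths are in m, angles in rad, forces in N, time in s.
With the tool pointing down it reaches from about 0.325 to 0.9 m from the base axis. Payload 6.1 kg.
Tool frame: the origin (TCP) lies on the front face of the gripper's body, between the roots of the fingers; the fingertips stand 70 mm ahead of it and the grasp point (between the pads) lies 51 mm ahead of it; z points along the fingers, y is the direction in which the jaws open and shut (so a half turn about z gives the same grasp; the last joint's range is limited). The gripper opens to 87 mm and grips with 3 to 60 N. Pads are 19 mm wide; open, the fingers measure 117 mm over their backs; the gripper's body (75 mm by 190 mm) begins 51 mm behind the grasp point.
Start: joints at [1.006, 0.22, 1.526, -0, 1.395, -0.126], TCP at [0.266, 0.566, 0.292] pointing down, gripper open.
Joint ranges: [-2.98, 2.98], [-0.91, 2.08], [0.09, 2.57], [-1.24, 4.39], [0.2, 2.65], [-2.68, 2.68]. Speed limits (rad/s): [2.57, 2.57, 3.01, 3.14, 3.14, 3.14].

INTERFACE

Orientations are given as a rotation vector (axis times angle).
In Python, from plant import robot gives the robot as it stands.
- The arm moves only by the shell command python3 -m handwheel 'ROWS' [FORCE]. ROWS is a JSON object of lists of equal length, an entry for each row: "translation": the shift along the world's x, y, z in cm, a list of three; "turn": the turn, a rotation vector about the world's x, y, z in degrees, a list of three; "fingers": the finger opening in cm, from 0 to 8.7. In form: {"translation": [[tx, ty, tz], ...], "turn": [[wx, wy, wz], ...], "fingers": [fingers, ...]}. A call has exactly 10 rows; each row shifts and turns the pose as measured when the row begins; what a row does not reach is not made up. A row lasts 1/12 s, in which the tool goes at most 41.7 mm and 7.16 degrees, less where a joint would pass 70% of its speed; a pose out of reach is approached as far as the arm can. A call is refused whole if a number of a shift passes 4.17 or a number of a turn 7.16, either way. A call with a gripper value outside its range is refused whole. The fingers move at their own pace and stop on an object; FORCE is the grip in N (left out, the last holds). Time passes only in rows, so rows that do not move let the fingers close, or fill a call up. It gives the time, the measured TCP pose, the force and the opening at its end, in the units of the state.
- robot.observe(): the state, without advancing time (a new reading comes with each control period).
- robot.grab_frame(name): name is "scene" or "side" or "wrist"; returns a dict with "pixels" (480x640x3 uint8, red, green, blue), "z_map" (480x640 float32, m along the optical axis (not along the pixel's ray), 0 where there is no reading), "fx", "fy", "cx", "cy" (pixels), "R" (3x3) and "t" (3): a world point X has camera coordinates R X + t. Camera axes: x right, y down, z forward; pixel columns grow to the right and rows downward; lengths in m; the calibration is good to about 2 mm. A picture is of the moment at which its call begins.
- robot.sign_off(): hands the job in, once; it reports no verdict.
Trained networks look in the newest picture that a camera, given by its name, has taken for a name from the list of things; names that differ only in an ending like _2 or _b are one class to them, and where a whole thing is asked for, a point or a joint stands for the part that bears it (a point fixed in the world has none). Each returns a list of dicts, best first, with "confidence" (0 to 1); they miss things now and then, are a little off and sometimes report something else, mostly with a low value. They report only what shows in the picture. A call takes as long as a camera call.
- robot.boxes_of(camera, label): "rect" ([left, top, right, bottom] in pixels, round what is visible of it).
The state is a dict: "clock": time; "joint_pos": joint angles; "joint_velocities": joint speeds; "tau": joint torques, N m; "ee_pos": TCP position; "tcp_rot": TCP orientation; "force": force on the tool from outside, world axes, zero at the start; "moment": the same for the moment, N m; "opening": opening from 0.0 (shut) to 1.0 (fully open).
Only numpy, scipy, OpenCV 4.12 (cv2) and the standard library are available. Lean on these libraries where they do the work, as an engineer would, in place of code of your own. Each camera call takes 0.05 s, during which the arm holds its last target. There are 200 camera calls.

## Working session

There is one attempt and no reset: what is moved stays moved. The work goes in short steps, Python scripts to look and compute and a shell command to move; the robot and the scene stay as the last step left them, time stands still between calls to the robot, and variables do not carry over. Pictures are saved under pics/ and viewed, about 8 in all and at most 12, crops included, and the job is handed in when it is done.

```bash
ls; mkdir -p pics; cat > h.py <<'E'
import numpy as np, cv2
from plant import robot
def px(f,u,v,z=None,w=2):
    if z is None:
        p=f["z_map"][int(v)-w:int(v)+w+1,int(u)-w:int(u)+w+1]; p=p[p>0]; z=np.median(p)
    c=np.array([(u-f["cx"])/f["fx"]*z,(v-f["cy"])/f["fy"]*z,z]); return f["R"].T@(c-f["t"])
def plane(f,u,v,h):  # ray to z=h
    o=-f["R"].T@f["t"]; d=f["R"].T@np.array([(u-f["cx"])/f["fx"],(v-f["cy"])/f["fy"],1]); return o+d*(h-o[2])/d[2]
def proj(f,X):
    c=f["R"]@np.array(X)+f["t"]; return f["fx"]*c[0]/c[2]+f["cx"],f["fy"]*c[1]/c[2]+f["cy"]
def grab(n,save=None):
    f=robot.grab_frame(n)
    if save: cv2.imwrite("pics/"+save,cv2.cvtColor(f["pixels"],cv2.COLOR_RGB2BGR))
    return f
E
python3 - <<'E'
from h import *
for n in ["scene","side"]:
    f=grab(n,n+"1.png")
    print(n,"cam",-f["R"].T@f["t"])
    for l in ["balance","cover_press","cover","big_weight_mid","small_weight_mid","coupling_mid","spanner"]:
        for b in robot.boxes_of(n,l)[:2]:
            r=b["rect"];u,v=(r[0]+r[2])/2,(r[1]+r[3])/2
            print(l,round(b["confidence"],2),np.round(r),np.round(px(f,u,v),3))
o=robot.observe();print(o["clock"],o["ee_pos"],o["tcp_rot"],o["force"])
E
```

```text
pics
scene cam [ 1.13662687 -0.46235333  0.65781993]
balance 0.57 [196. 169. 472. 364.] [ 0.72  -0.038  0.15 ]
cover_press 0.95 [272. 202. 351. 255.] [0.58  0.041 0.114]
cover 0.87 [273. 205. 352. 253.] [0.582 0.042 0.113]
cover 0.53 [151. 307. 163. 334.] [ 0.501 -0.268  0.028]
big_weight_mid 0.7 [222. 223. 244. 253.] [ 0.53  -0.105  0.142]
small_weight_mid 0.59 [264. 260. 280. 279.] [ 0.639 -0.106  0.135]
coupling_mid 0.68 [146. 306. 164. 334.] [ 0.499 -0.27   0.03 ]
side cam [0.36335469 1.13593057 1.11518257]
balance 0.93 [220. 180. 398. 365.] [0.612 0.133 0.112]
cover_press 0.78 [303. 232. 357. 273.] [0.577 0.054 0.112]
cover 0.58 [305. 232. 359. 272.] [0.574 0.049 0.111]
big_weight_mid 0.64 [355. 205. 368. 222.] [ 0.522 -0.078  0.139]
big_weight_mid 0.44 [377. 204. 389. 211.] [ 0.484 -0.254  0.027]
small_weight_mid 0.51 [316. 199. 327. 216.] [ 0.628 -0.086  0.135]
coupling_mid 0.66 [377. 200. 388. 210.] [ 0.487 -0.256  0.034]
spanner 0.93 [248. 373. 320. 392.] [0.615 0.37  0.004]
0.8 [0.26552964 0.56579547 0.29227883] [6.83715110e-01 3.06626238e+00 1.03424644e-04] [-0.4108931   0.23237731  0.38616839]
```

```bash
python3 - <<'E'
from h import *
a=cv2.imread("pics/scene1.png")[150:390,130:490];b=cv2.imread("pics/side1.png")[160:400,200:420]
c=np.hstack([cv2.resize(a,None,fx=1.35,fy=1.35),cv2.resize(b,None,fx=1.35,fy=1.35)]);cv2.imwrite("pics/m1.png",c);print(c.shape)
for n in ["scene","side"]:
    f=grab(n);h=cv2.cvtColor(f["pixels"],cv2.COLOR_RGB2HSV);m=cv2.inRange(h,(95,110,50),(130,255,255))
    k,_,s,cc=cv2.connectedComponentsWithStats(m)
    for i in range(1,k):
        if s[i][4]>8: print(n,s[i],cc[i],plane(f,*cc[i],.115))
E
```

```text
(324, 783, 3)
side [381 275   9  15  91] [385.16483516 281.31868132] [0.43360001 0.12823428 0.115     ]
side [366 310  10  16 108] [370.2962963  316.68518519] [0.45090677 0.24183907 0.115     ]
```

View pics/m1.png

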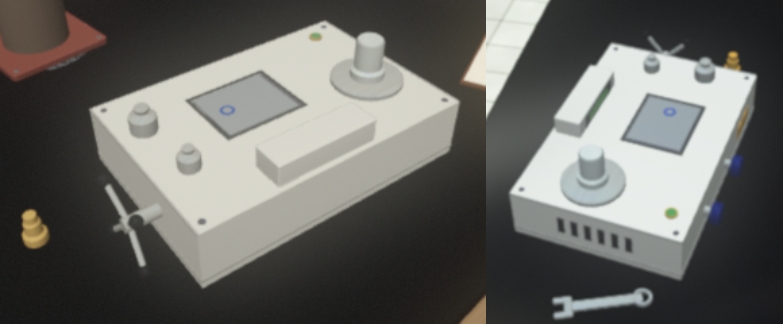

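The mosaic shows the cover, with its ring at about scene (299,231) and side (336,243). The weights stand to its right, the coupling is on the bench at right, and the spanner is at left. I'll fit the cover's pose from the corners and the ring.

```bash
python3 - <<'E'
from h import *
import scipy.optimize as so
S=[(262,71),(305,105),(229,139),(186,101),(228,110)]
D=[(650,93),(705,107),(683,154),(623,137),(669,112)]
P={}
for n,L,o in [("scene",S,(0,130,150)),("side",D,(486,200,160))]:
    f=grab(n); P[n]=np.array([plane(f,(u-o[0])/1.35+o[1],v/1.35+o[2],.115)[:2] for u,v in L]);print(n,P[n].round(3).tolist())
    c=P[n][:4].mean(0);print("centre",c)
f=grab("wrist","w1.png")
# housing top edges by depth: points with z~.115 in scene+side
pts=[]
for n in ["scene","side"]:
    f=grab(n);v,u=np.nonzero(f["z_map"]>0);z=f["z_map"][v,u]
    X=(np.c_[(u-f["cx"])/f["fx"]*z,(v-f["cy"])/f["fy"]*z,z]-f["t"])@f["R"]
    m=(abs(X[:,2]-.115)<.005)&(X[:,0]>.35)&(X[:,0]<.9)&(abs(X[:,1])<.4);Q=X[m][:,:2]
    r=cv2.minAreaRect(Q.astype(np.float32));print(n,m.sum(),r,np.median(X[m][:,2]))
E
```

```text
scene [[0.532, 0.122], [0.64, 0.103], [0.621, -0.027], [0.511, -0.012], [0.571, 0.016]]
centre [0.57612144 0.04630347]
side [[0.615, -0.025], [0.508, -0.006], [0.526, 0.123], [0.637, 0.102], [0.57, 0.021]]
centre [0.57137461 0.04842379]
scene 16939 ((0.6041783094406128, 0.044112563133239746), (0.4993347227573395, 0.3043598532676697), 81.35572052001953) 0.11467423710484964
side 12510 ((0.6051294803619385, 0.049352556467056274), (0.50066739320755, 0.3024623394012451), 81.37930297851562) 0.11381515315992932
```

```bash
python3 -m handwheel '{"translation":[[1.5,-2.75,0],[1.5,-2.75,0],[1.5,-2.75,0],[1.5,-2.75,0],[1.5,-2.75,0],[1.5,-2.75,0],[1.5,-2.75,0],[1.5,-2.75,0],[1.5,-2.75,0],[1.5,-2.75,0]],"turn":[[0,0,-3.7],[0,0,-3.7],[0,0,-3.7],[0,0,-3.7],[0,0,-3.7],[0,0,-3.7],[0,0,-3.7],[0,0,-3.7],[0,0,-3.7],[0,0,-3.7]],"fingers":[0,0,0,0,0,0,0,0,0,0]}'; python3 -m handwheel '{"translation":[[1.5,-2.75,0],[1.5,-2.75,0],[1.5,-2.75,0],[1.5,-2.75,0],[1.5,-2.75,0],[1.5,-2.75,0],[1.5,-2.75,0],[1.5,-2.75,0],[1.5,-2.75,0],[0,0,0]],"turn":[[0,0,-3.7],[0,0,-3.7],[0,0,-3.7],[0,0,-3.7],[0,0,-3.7],[0,0,-3.7],[0,0,-3.7],[0,0,-3.7],[0,0,-3.7],[0,0,0]],"fingers":[0,0,0,0,0,0,0,0,0,0]}'
```

```text
clock: 1.98
ee_pos: [0.4159, 0.2838, 0.2926]
tcp_rot: [1.645, 2.676, 0.007]
force: [0.4, -0.1, -1.2]
opening: 0.329
clock: 2.82
ee_pos: [0.5577, 0.0178, 0.2953]
tcp_rot: [2.376, 2.042, 0.013]
force: [-1.3, -0.1, -0.7]
opening: 0.007
```

```bash
python3 - <<'E'
from h import *
from scipy.spatial.transform import Rotation as R
f=grab("wrist","w2.png");o=robot.observe()
r=R.from_rotvec(o["tcp_rot"]).as_matrix();print(o["clock"],o["ee_pos"],o["force"],o["opening"],"toolx",r[:,0],"y",r[:,1],"z",r[:,2])
for l in ["cover_press","big_weight_mid","small_weight_mid"]:
  print(l,[(b["confidence"],np.round(b["rect"])) for b in robot.boxes_of("wrist",l)[:2]])
for X in [(.570,.017,.115),(.584,.108,.115)]: print(proj(f,X))
print(proj(f,o["ee_pos"]+.07*r[:,2]))
E
```

```text
2.8667 [0.55668976 0.01971949 0.29513762] [-0.1053019   0.63789307 -0.17418965] 0.003527824735417959 toolx [0.14747297 0.98906463 0.0016987 ] y [ 0.98900649 -0.14748272  0.01072459] z [ 1.08578445e-02  9.84409898e-05 -9.99941047e-01]
cover_press [(0.62, array([265., 115., 397., 272.]))]
big_weight_mid [(0.41, array([267., 114., 398., 272.]))]
small_weight_mid [(0.5, array([136.,   3., 608., 396.]))]
(np.float64(332.74673854398793), np.float64(233.33317180027288))
(np.float64(334.0620315404846), np.float64(112.19831974656456))
(np.float64(317.014426101588), np.float64(287.49110213173157))
```

View pics/w2.png

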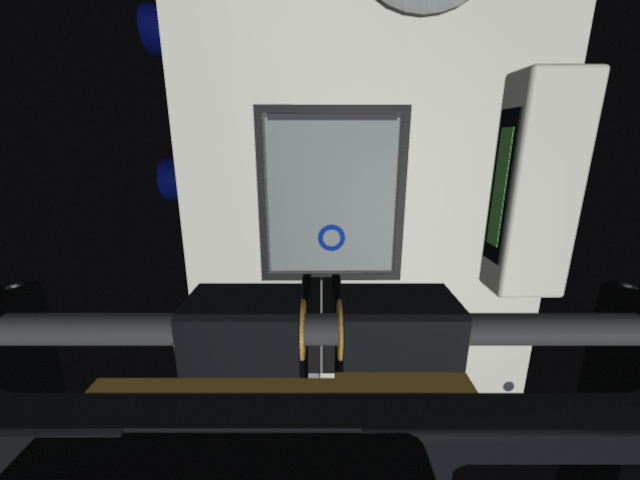

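The wrist view shows the ring at (331,238), within 4 mm of my estimate. The platter and pod are clear of the tool. Next I descend above the ring.

```bash
python3 -m handwheel '{"translation":[[0.3,-0.12,-1.6],[0.3,-0.12,-1.6],[0.3,-0.12,-1.6],[0.3,-0.12,-1.6],[0,0,-1.2],[0,0,-1],[0,0,-0.8],[0,0,-0.4],[0,0,-0.2],[0,0,0]],"turn":[[0,0,0],[0,0,0],[0,0,0],[0,0,0],[0,0,0],[0,0,0],[0,0,0],[0,0,0],[0,0,0],[0,0,0]],"fingers":[0,0,0,0,0,0,0,0,0,0]}'
```

```text
clock: 3.85
ee_pos: [0.5643, 0.03, 0.1934]
tcp_rot: [2.348, 2.076, 0.02]
force: [0.4, -0.2, -0.1]
opening: 0.008
```

```bash
python3 -m handwheel '{"translation":[[0.3,-0.8,0],[0.15,-0.7,0],[0,0,0],[0,0,0],[0,0,0],[0,0,0],[0,0,0],[0,0,0],[0,0,0],[0,0,0]],"turn":[[0,0,-1.5],[0,0,0],[0,0,0],[0,0,0],[0,0,0],[0,0,0],[0,0,0],[0,0,0],[0,0,0],[0,0,0]],"fingers":[0,0,0,0,0,0,0,0,0,0]}'
```

```text
clock: 4.68
ee_pos: [0.5714, 0.0123, 0.1971]
tcp_rot: [2.376, 2.037, 0.027]
force: [0.8, 0.0, -0.5]
opening: 0.004
```

```bash
python3 -m handwheel '{"translation":[[-0.1,0.1,-0.4],[-0.1,0.1,-0.4],[0,0,-0.3],[0,0,-0.3],[0,0,-0.3],[0,0,-0.3],[0,0,-0.3],[0,0,-0.3],[0,0,-0.2],[0,0,-0.2]],"turn":[[0,0,0],[0,0,0],[0,0,0],[0,0,0],[0,0,0],[0,0,0],[0,0,0],[0,0,0],[0,0,0],[0,0,0]],"fingers":[0,0,0,0,0,0,0,0,0,0]}'
```

```text
clock: 5.52
ee_pos: [0.5699, 0.0148, 0.1794]
tcp_rot: [2.373, 2.04, 0.025]
force: [-6.7, -0.1, 13.4]
opening: 0.008
```

```bash
python3 -m handwheel '{"translation":[[0,0,3],[0,0,4],[0,0,4],[0,0,4],[0,0,4],[0,0,2],[0,0,0],[0,0,0],[0,0,0],[0,0,0]],"turn":[[0,0,0],[0,0,0],[0,0,0],[0,0,0],[0,0,0],[0,0,0],[0,0,0],[0,0,0],[0,0,0],[0,0,0]],"fingers":[0,0,0,0,0,0,0,0,0,0]}';python3 -m handwheel '{"translation":[[0,0,0],[0,0,0],[0,0,0],[0,0,0],[0,0,0],[0,0,0],[0,0,0],[0,0,0],[0,0,0],[0,0,0]],"turn":[[0,0,0],[0,0,0],[0,0,0],[0,0,0],[0,0,0],[0,0,0],[0,0,0],[0,0,0],[0,0,0],[0,0,0]],"fingers":[0,0,0,0,0,0,0,0,0,0]}';python3 -m handwheel '{"translation":[[0,0,0],[0,0,0],[0,0,0],[0,0,0],[0,0,0],[0,0,0],[0,0,0],[0,0,0],[0,0,0],[0,0,0]],"turn":[[0,0,0],[0,0,0],[0,0,0],[0,0,0],[0,0,0],[0,0,0],[0,0,0],[0,0,0],[0,0,0],[0,0,0]],"fingers":[0,0,0,0,0,0,0,0,0,0]}'
python3 - <<'E'
from h import *
ims=[]
for n in ["scene","side"]:
    f=grab(n); im=cv2.cvtColor(f["pixels"],cv2.COLOR_RGB2BGR)
    print(n,"key proj",proj(f,(.556,.013,.102)))
    ims.append(im[100:400,130:490] if n=="scene" else im[100:400,200:500])
    for l in ["zero_key_top","cover","cover_lining"]:
      for b in robot.boxes_of(n,l)[:2]:
        r=b["rect"];u,v=(r[0]+r[2])/2,(r[1]+r[3])/2
        print(n,l,b["confidence"],np.round(r),px(f,u,v).round(4))
    h=cv2.cvtColor(f["pixels"],cv2.COLOR_RGB2HSV);m=cv2.inRange(h,(20,120,60),(36,255,255))
    k,_,s,cc=cv2.connectedComponentsWithStats(m)
    for i in range(1,k):
        if s[i][4]>8: print(s[i],plane(f,*cc[i],.102))
cv2.imwrite("pics/m3.png",np.hstack(ims));print(robot.observe()["ee_pos"])
E
```

```text
clock: 6.35
ee_pos: [0.564, 0.0157, 0.392]
tcp_rot: [2.379, 2.045, 0.015]
force: [0.1, -0.3, -0.0]
opening: 0.002
clock: 7.18
ee_pos: [0.5619, 0.0159, 0.3831]
tcp_rot: [-2.378, -2.044, 0.001]
force: [0.8, 0.4, 0.4]
opening: 0.006
clock: 8.02
ee_pos: [0.562, 0.0159, 0.3837]
tcp_rot: [-2.378, -2.044, -0.001]
force: [0.7, 0.3, 0.4]
opening: 0.007
scene key proj (np.float64(292.84253133737263), np.float64(234.30875137310247))
scene zero_key_top 0.46 [287. 232. 300. 244.] [0.5638 0.0066 0.1005]
scene cover 0.76 [312. 158. 351. 228.] [0.5836 0.092  0.174 ]
scene cover_lining 0.95 [314. 158. 352. 230.] [0.5909 0.0898 0.1762]
[264  73  28  17  83] [-0.15670938  0.56218104  0.102     ]
[302  76   6   3  13] [-0.10858351  0.65204125  0.102     ]
[280  94   5   7  13] [-0.01818918  0.46794841  0.102     ]
[288 232  12  10  95] [0.56265136 0.00949409 0.102     ]
[146 305  19  29 360] [ 0.57163006 -0.29378473  0.102     ]
side key proj (np.float64(341.65278270886665), np.float64(245.6767608472186))
side cover 0.94 [304. 218. 346. 275.] [0.5803 0.0988 0.169 ]
side cover_lining 0.78 [305. 216. 347. 275.] [0.5771 0.101  0.1749]
side cover_lining 0.49 [353. 201. 371. 219.] [ 0.5221 -0.0837  0.1452]
[322 129   7   3  15] [ 0.70704608 -0.51345476  0.102     ]
[322 141  37   9  90] [ 0.64723729 -0.43908158  0.102     ]
[377 198  11  13 102] [ 0.47968721 -0.17273632  0.102     ]
[0.56204802 0.01591053 0.38371532]
```

View pics/m3.png

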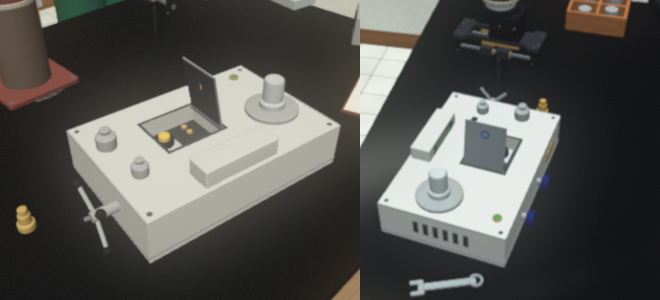

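The cover stands open, with the key visible at scene crop (163,137). I'll check the key with the wrist camera.

```bash
python3 - <<'E'
from h import *
f=grab("wrist","w4.png");h=cv2.cvtColor(f["pixels"],cv2.COLOR_RGB2HSV);m=cv2.inRange(h,(20,120,60),(36,255,255))
k,_,s,cc=cv2.connectedComponentsWithStats(m)
for i in range(1,k):
    if s[i][4]>40: print(s[i],cc[i],plane(f,*cc[i],.102),px(f,*cc[i]))
print(proj(f,(.556,.0135,.102)),robot.boxes_of("wrist","zero_key_top")[:2])
cv2.imwrite("pics/w4c.png",cv2.cvtColor(f["pixels"],cv2.COLOR_RGB2BGR)[80:400,120:520])
E
```

```text
[306 203  22  23 396] [316.33080808 214.27525253] [0.55610675 0.01369714 0.102     ] [0.55612936 0.01379041 0.10247458]
[337 299   6  26 107] [339.61682243 310.81308411] [ 0.5654116  -0.10476363  0.102     ] [0.57221618 0.04839779 0.40063522]
[300 300   7  24  95] [302.54736842 309.51578947] [ 0.52247908 -0.09661785  0.102     ] [0.56345971 0.04982494 0.40018229]
[337 343   6  18  48] [338.70833333 352.875     ] [ 0.55660308 -0.16063352  0.102     ] [0.57060197 0.03950841 0.40429762]
[  86  372  392   21 5936] [296.71209569 383.77729111] [ 0.49834715 -0.19672941  0.102     ] [0.56084875 0.03809091 0.41160084]
(np.float64(316.26189500627567), np.float64(214.46546663735887)) [{'rect': [308.2, 203.8, 330.9, 226.7], 'confidence': 0.9}, {'rect': [256.1, 120.7, 407.4, 177.1], 'confidence': 0.64}]
```

View pics/w4c.png

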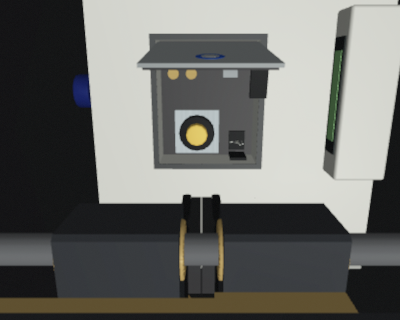

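The key reads (0.556, 0.0137), which agrees with my geometry. I'm descending to it.

```bash
python3 -m handwheel '{"translation":[[-0.3,-0.1,-3],[-0.3,-0.2,-3],[0,-0.2,-3],[0,-0.1,-3],[0,-0.1,-2.5],[0,-0.1,-2],[0,0,-1.2],[0,0,-0.5],[0,0,0],[0,0,0]],"turn":[[0,0,0],[0,0,0],[0,0,0],[0,0,0],[0,0,0],[0,0,0],[0,0,0],[0,0,0],[0,0,0],[0,0,0]],"fingers":[0,0,0,0,0,0,0,0,0,0]}'
```

```text
clock: 9.35
ee_pos: [0.5552, 0.0077, 0.1974]
tcp_rot: [-2.382, -2.048, -0.009]
force: [0.9, 0.5, 0.8]
opening: 0.003
```

```bash
python3 -m handwheel '{"translation":[[0.1,0.3,-0.3],[0,0.3,-0.4],[0,0,-0.4],[0,0,-0.4],[0,0,-0.4],[0,0,-0.3],[0,0,-0.3],[0,0,-0.3],[0,0,-0.3],[0,0,-0.3]],"turn":[[0,0,0],[0,0,0],[0,0,0],[0,0,0],[0,0,0],[0,0,0],[0,0,0],[0,0,0],[0,0,0],[0,0,0]],"fingers":[0,0,0,0,0,0,0,0,0,0]}'
```

```text
clock: 10.18
ee_pos: [0.56, 0.0144, 0.1668]
tcp_rot: [2.376, 2.044, 0.02]
force: [-2.2, 0.2, 5.0]
opening: 0.005
```

```bash
python3 -m handwheel '{"translation":[[-0.1,0,-0.2],[0,0,-0.3],[0,0,-0.3],[0,0,-0.3],[0,0,-0.3],[0,0,-0.3],[0,0,-0.3],[0,0,-0.3],[0,0,-0.3],[0,0,-0.3]],"turn":[[0,0,0],[0,0,0],[0,0,0],[0,0,0],[0,0,0],[0,0,0],[0,0,0],[0,0,0],[0,0,0],[0,0,0]],"fingers":[0,0,0,0,0,0,0,0,0,0]}'
```

```text
clock: 11.02
ee_pos: [0.5603, 0.0145, 0.1657]
tcp_rot: [2.373, 2.047, 0.017]
force: [-11.6, 1.1, 22.7]
opening: 0.005
```

The key is on its hard stop: 23 N and no further travel. I'll lift clear and then cross over to the cover's left side.

```bash
python3 -m handwheel '{"translation":[[0,0,1.5],[0,0,3],[0,0,4],[0,0,4],[0,0,4],[0,0,3],[0,0,2],[0,0,0],[0,0,0],[0,0,0]],"turn":[[0,0,0],[0,0,0],[0,0,0],[0,0,0],[0,0,0],[0,0,0],[0,0,0],[0,0,0],[0,0,0],[0,0,0]],"fingers":[0,0,0,0,0,0,0,0,0,0]}'
python3 - <<'E'
from h import *
f=grab("scene");h=cv2.cvtColor(f["pixels"],cv2.COLOR_RGB2HSV);m=cv2.inRange(h,(20,120,60),(36,255,255))
k,_,s,cc=cv2.connectedComponentsWithStats(m)
for i in range(1,k):
    if s[i][4]>40: print(s[i],cc[i])
E
```

```text
clock: 11.85
ee_pos: [0.5562, 0.0144, 0.3889]
tcp_rot: [2.374, 2.046, 0.015]
force: [-0.1, 1.5, -0.2]
opening: 0.009
[261  69  27  15  82] [272.7195122   75.96341463]
[288 232  12  10  94] [293.78723404 236.55319149]
[146 306  20  28 365] [154.12328767 320.18630137]
```

```bash
python3 -m handwheel '{"translation":[[0.6,2,0],[0.7,3,0],[0.7,3,0],[0.6,2.5,0],[0.3,1.1,0],[0,0,0],[0,0,0],[0,0,0],[0,0,0],[0,0,0]],"turn":[[0,0,0],[0,0,0],[0,0,0],[0,0,0],[0,0,0],[0,0,0],[0,0,0],[0,0,0],[0,0,0],[0,0,0]],"fingers":[0,0,0,0,0,0,0,0,0,0]}'
```

```text
clock: 12.73
ee_pos: [0.5809, 0.1299, 0.3694]
tcp_rot: [-2.379, -2.039, 0.025]
force: [-0.5, 0.3, -0.8]
opening: 0.001
```

```bash
python3 -m handwheel '{"translation":[[0.2,0,-2],[0.2,0,-2],[0.1,0,-2],[0,0,-2],[0,0,-1.5],[0,0,-0.8],[0,0,0],[0,0,0],[0,0,0],[0,0,0]],"turn":[[0,0,0],[0,0,0],[0,0,0],[0,0,0],[0,0,0],[0,0,0],[0,0,0],[0,0,0],[0,0,0],[0,0,0]],"fingers":[0,0,0,0,0,0,0,0,0,0]}'
python3 - <<'E'
from h import *
f=grab("side","s5.png");im=cv2.cvtColor(f["pixels"],cv2.COLOR_RGB2BGR)[120:320,220:440]
g=cv2.cvtColor(grab("scene")["pixels"],cv2.COLOR_RGB2BGR)[70:270,230:450]
cv2.imwrite("pics/m5.png",cv2.resize(np.hstack([im,g]),None,fx=1.7,fy=1.7))
E
```

```text
clock: 13.57
ee_pos: [0.5877, 0.1209, 0.2692]
tcp_rot: [-2.396, -2.031, 0.013]
force: [-0.7, -0.1, -0.0]
opening: 0.007
```

View pics/m5.png

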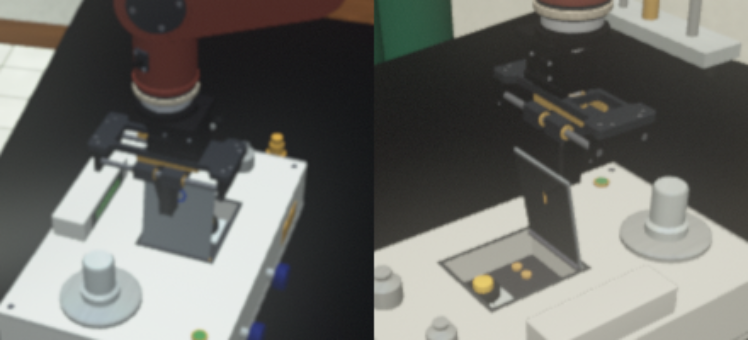

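The finger hangs left of the upright cover, clear of it and of the post. Now I push the cover over along its arc.

```bash
python3 -m handwheel '{"translation":[[-0.2,-0.7,0],[-0.2,-0.7,0],[-0.2,-0.7,0],[-0.1,-0.5,0],[-0.1,-0.5,-0.1],[-0.1,-0.5,-0.1],[-0.1,-0.5,-0.1],[-0.1,-0.5,-0.1],[-0.1,-0.5,-0.1],[0,0,0]],"turn":[[0,0,0],[0,0,0],[0,0,0],[0,0,0],[0,0,0],[0,0,0],[0,0,0],[0,0,0],[0,0,0],[0,0,0]],"fingers":[0,0,0,0,0,0,0,0,0,0]}'
```

```text
clock: 14.5
ee_pos: [0.5752, 0.0655, 0.2662]
tcp_rot: [2.395, 2.032, -0.005]
force: [0.5, 0.6, 1.1]
opening: 0.008
```

```bash
python3 -m handwheel '{"translation":[[-0.08,-0.55,-0.5],[-0.08,-0.55,-0.5],[-0.08,-0.55,-0.5],[-0.08,-0.55,-0.5],[-0.06,-0.37,-0.42],[-0.06,-0.37,-0.42],[-0.06,-0.37,-0.42],[-0.05,-0.3,-0.48],[-0.05,-0.3,-0.48],[-0.05,-0.3,-0.48]],"turn":[[0,0,0],[0,0,0],[0,0,0],[0,0,0],[0,0,0],[0,0,0],[0,0,0],[0,0,0],[0,0,0],[0,0,0]],"fingers":[0,0,0,0,0,0,0,0,0,0]}'
```

```text
clock: 15.33
ee_pos: [0.5685, 0.0197, 0.2153]
tcp_rot: [2.394, 2.032, -0.002]
force: [0.0, 1.7, 1.1]
opening: 0.007
```

```bash
python3 -m handwheel '{"translation":[[0,-0.1,-0.4],[0,-0.1,-0.4],[0,0,-0.4],[0,0,-0.4],[0,0,-0.4],[0,0,-0.3],[0,0,-0.3],[0,0,-0.3],[0,0,-0.3],[0,0,-0.3]],"turn":[[0,0,0],[0,0,0],[0,0,0],[0,0,0],[0,0,0],[0,0,0],[0,0,0],[0,0,0],[0,0,0],[0,0,0]],"fingers":[0,0,0,0,0,0,0,0,0,0]}'
```

```text
clock: 16.17
ee_pos: [0.5684, 0.0152, 0.1791]
tcp_rot: [2.392, 2.031, -0.007]
force: [-16.0, 0.1, 36.7]
opening: 0.004
```

The cover is on its stop at the press mark. Letting go.

```bash
python3 -m handwheel '{"translation":[[0,0,0.5],[0,0,0.7],[0,0,1.5],[0,0,2],[0,0,3],[0,0,3],[0,0,3],[0,0,2],[0,0,0],[0,0,0]],"turn":[[0,0,0],[0,0,0],[0,0,0],[0,0,0],[0,0,0],[0,0,0],[0,0,0],[0,0,0],[0,0,0],[0,0,0]],"fingers":[0,0,0,0,0,0,0,0,0,0]}';python3 -m handwheel '{"translation":[[0,0,0],[0,0,0],[0,0,0],[0,0,0],[0,0,0],[0,0,0],[0,0,0],[0,0,0],[0,0,0],[0,0,0]],"turn":[[0,0,0],[0,0,0],[0,0,0],[0,0,0],[0,0,0],[0,0,0],[0,0,0],[0,0,0],[0,0,0],[0,0,0]],"fingers":[0,0,0,0,0,0,0,0,0,0]}'
python3 - <<'E'
from h import *
f=grab("side");im=cv2.cvtColor(f["pixels"],cv2.COLOR_RGB2BGR)[150:400,200:420]
s=grab("scene");g=cv2.cvtColor(s["pixels"],cv2.COLOR_RGB2BGR)[150:400,130:490]
cv2.imwrite("pics/m6.png",cv2.resize(np.hstack([im,g]),None,fx=1.35,fy=1.35))
H=np.array([.5822,.1059]);Y=np.array([.15,.989])
for n,q in [("scene",s),("side",f),("wrist",grab("wrist"))]:
  print(n,[(d,px(q,*proj(q,[*(H+Y*d),.115]))[2].round(4)) for d in (-.135,-.115,-.11,-.08,-.06,-.02,.015)])
for l in ["big_weight_mid","small_weight_mid","coupling_mid"]:
  for b in robot.boxes_of("scene",l)[:1]: print(l,np.round(b["rect"]))
print("spanner",[np.round(b["rect"]) for b in robot.boxes_of("side","spanner")[:1]])
E
```

```text
clock: 17.0
ee_pos: [0.5657, 0.0175, 0.34]
tcp_rot: [-2.393, -2.033, 0.008]
force: [0.5, 0.5, -0.3]
opening: 0.005
clock: 17.83
ee_pos: [0.5631, 0.0181, 0.3307]
tcp_rot: [-2.385, -2.027, 0.022]
force: [0.0, -0.7, 0.7]
opening: 0.002
scene [(-0.135, np.float64(0.1143)), (-0.115, np.float64(0.1142)), (-0.11, np.float64(0.1147)), (-0.08, np.float64(0.1157)), (-0.06, np.float64(0.1141)), (-0.02, np.float64(0.1136)), (0.015, np.float64(0.1134))]
side [(-0.135, np.float64(0.1098)), (-0.115, np.float64(0.1113)), (-0.11, np.float64(0.1144)), (-0.08, np.float64(0.1124)), (-0.06, np.float64(0.112)), (-0.02, np.float64(0.1144)), (0.015, np.float64(0.1123))]
wrist [(-0.135, np.float64(0.1158)), (-0.115, np.float64(0.1156)), (-0.11, np.float64(0.1154)), (-0.08, np.float64(0.1156)), (-0.06, np.float64(0.1158)), (-0.02, np.float64(0.1152)), (0.015, np.float64(0.1155))]
big_weight_mid [223. 223. 248. 251.]
small_weight_mid [260. 258. 282. 277.]
coupling_mid [146. 308. 166. 333.]
spanner [array([249., 374., 323., 395.])]
```

View pics/m6.png

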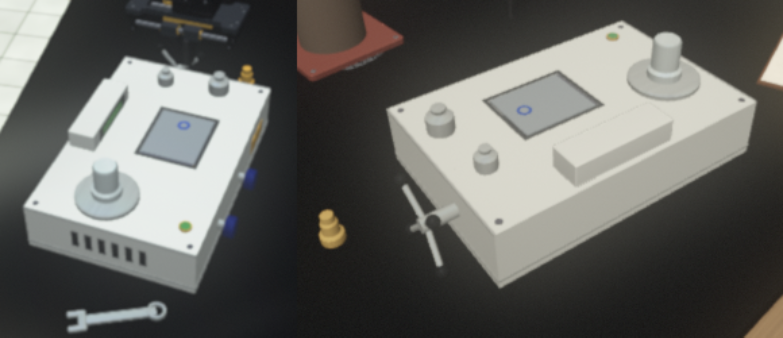

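The cover lies flush and latched. In the wrist depth it sits within 0.6 mm of the deck all along its middle line. The weights, coupling and spanner are unmoved and the arm is clear, so I'm handing in.

```bash
python3 -c "
from plant import robot
print(robot.sign_off())"
```

```text
the job is handed in; nothing more can be done
None
```

The pressure balance is re-zeroed and the job is handed in; the sign-off gave no verdict. It took about 18 s of the 58 s allowed.

1. **Opening:** I pressed the cover at its blue ring to the hard stop (about 13 N) and let go. The pictures showed it standing wide open.
2. **Zero key:** I pushed the key onto its stop; the wrist force read 23 N and it moved no further. After I let go, the scene camera saw it back at its original place.
3. **Closing:** I pushed the cover over by its outer face to the stop and let go. That final press peaked at about 37 N, harder than needed but well under the 120 N limit.

**Last checks:**
- **Cover:** the wrist camera's depth shows it flush with the deck to within 0.6 mm. The scene and side cameras also show it closed, though their depth scatters by 2–5 mm.
- **Loose parts:** the detection boxes for the weights, coupling and spanner match the start to within 4 pixels.
- **Contact:** the arm is well clear and touching nothing.
- **Not seen:** the key is now under the cover, so that it is still up rests on the view before closing.

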